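# Dock the filter stand and hold its bayonet collar home

### The arm

A 6-joint arm with a two-finger parallel gripper is mounted at the origin on a cart in front of the work surface, level with it; the furniture and walls round the work are solid. World frame = base frame: x ahead of the robot, y to its left, z up, the work surface at z = 0. Lengths are in mm, angles in rad, forces in N, time in s.
With the tool pointing down it reaches from about 275 to 750 mm from the base axis. Payload 10.2 kg.
Tool frame: the origin (TCP) lies on the centre line of the jaws, within the pads' length; the fingertips stand 17 mm ahead of it and the grasp point (between the pads) lies 2 mm behind it; z points along the fingers, y is the line along which they close (so a half turn about z gives the same grasp; the last joint's range is limited). The gripper opens to 85 mm and grips with 20 to 120 N. Pads are 22 mm wide; open, the fingers measure 114 mm over their backs; the gripper's body (76 mm by 85 mm) begins 54 mm behind the grasp point. The pads swing forward as they close: fully open they stand 13 mm farther back than shut.
Start: joints at [0.959, 0.313, 1.498, -0, 1.331, -0.223], TCP at [199.029, 485.818, 248.294] pointing down, gripper open.
Joint ranges: [-2.94, 2.94], [-0.97, 2.17], [0.19, 2.56], [-1.23, 4.37], [0.02, 3.11], [-2.88, 2.88]. Speed limits (rad/s): [2.39, 2.39, 3.01, 3.14, 3.14, 3.14].

### API

Orientations are given as a unit quaternion [w, x, y, z].
In Python, from rig import ctrl gives the robot as it stands. The module is installed in compiled form; this text tells all that it offers.
- The arm moves only by the shell command python3 -m jog 'ROWS' [FORCE]. ROWS is JSON, a list of rows, each an object with "delta_pos": the shift along the world's x, y, z in mm, a list of three; "angular": the turn, a rotation vector about the world's x, y, z in rad, a list of three; "fingers": the opening, from 0 (shut) to 1 (fully open). In form: [{"delta_pos": [tx, ty, tz], "angular": [rx, ry, rz], "fingers": fingers}, ...]. A call has 1 to 10 rows; each row is the pose to reach, as a shift and turn from the pose commanded when the call began; what a row does not reach only later rows make up. A row lasts 1/8 s, in which the tool goes at most 62.5 mm and 10.7 degrees, less where a joint would pass 70% of its speed; a pose out of reach is approached as far as the arm can. A call with a gripper value outside its range is refused whole. The fingers move at their own pace and stop on an object; FORCE is the grip in N (left out, the last holds). Time passes only in rows, so rows that repeat a pose let the fingers close. It gives the time, the measured TCP pose, the force, the opening and the grip force at its end, in the units of the state.
- ctrl.sense(): the state, without advancing time (a new reading comes with each control period).
- ctrl.capture(name): name is "side" or "top"; returns a dict with "pixels" (400x640x3 uint8, blue, green, red), "fx", "fy", "cx", "cy" (pixels), "dist" ([k1, k2, p1, p2, k3] as OpenCV has them; the pictures are not rectified), "R" (3x3) and "t" (3): a world point X has camera coordinates R X + t. Camera axes: x right, y down, z forward; pixel columns grow to the right and rows downward; lengths in mm; the calibration is good to about 2 mm. A picture is of the moment at which its call begins. There is no depth.
- ctrl.finish_job(): hands the job in; it is judged then, once.
The state is a dict: "time_s": time; "joints": joint angles; "dq": joint speeds; "tau": joint torques, N m; "eef_pos": TCP position; "ee_rot": TCP orientation; "force": force on the tool from outside, world axes, zero at the start; "wrist_torque": the same for the moment, N m; "grip_width": opening from 0.0 (shut) to 1.0 (fully open); "grip_force": force on a finger pad.
Only numpy, scipy, OpenCV 4.12 (cv2) and the standard library are available. Lean on these libraries where they do the work, as an engineer would, in place of code of your own. Each camera call takes 0.05 s, during which the arm holds its last target. There are 200 camera calls.

### The job

Slide the round filter stand across the cart until it sits fully in its half-round cradle, keeping it upright and on the surface. Then turn the knurled collar on top of it until the hidden keyways inside drop over the pins, push the collar fully home against its sprung seal, and finish while still holding it pushed home (do not let go). Do not take the collar off its spigot, and leave the other things where they stand.

Things in the scene. Friction and masses are not known exactly. Their poses are not given: they have to be found in the camera images.
- cradle_seat (a point): Where the stand belongs: seat centre, 12 mm up. Fixed aluminium half-round wall, 22 mm high, 8 thick, inner radius 54.5 about this point; a white block 30 mm high behind it. Its level y axis points out of the open mouth, towards the stand (within 0.2 rad of world +y). The walls run straight to 19 mm past the centre along y, then flare out to 43 mm.
- stand_mid (a point): Filter stand, loose, 0.5-0.85 kg: point on its upright axis, 12 mm above its underside. Round white foot, radius 52 mm, height 25; on it a boss, radius 30, up to 44 mm; then the spigot under the collar. Starts 100-160 mm from the seat along the cradle's y, up to 15 mm to the side. Sliding takes 3-8 N; it stops on the cradle wall (seat within 3 mm). Friction keeps it there while the collar turns.
- collar_mid (a point): Centre of the knurled grey collar (cap 57 mm across, 40 high, 6 mm stub on its closed top), 0.12 kg, loose on the spigot, 1.5 mm play. Starts resting on three hidden pins, 62 mm above stand_mid. Turned clockwise (from above) 0.45-1.2 rad it drops 4 mm on to a sprung seal; 6 mm more is home, on the boss. Lifted 24 mm it comes off.
- keyway_level (a point): Point on the collar's axis, 22 mm above its lower rim, where three keyways 120 degrees apart lie inside. Their angle cannot be seen and no listed axis shows it: turn and feel. They pass the pins over 0.1 to 0.17 rad to either side of true, so test every 0.12 rad, or turn slowly under a light push (3-6 N). Once dropped, the collar hardly turns.
- seal (a joint): Sprung rubber ring under the collar's lower rim: 0 = up, 0.006 m = pressed flush with the boss (collar home). It takes 4 N to start it and 8 N to press it home, and it lifts the collar again when that is let go.
- saline: Bystander: white bottle 45 mm across, 126 mm high, at the back; origin at the centre of its underside.
- lancets: Bystander: small upright carton 31x47x72 mm at the back right; origin at the centre of its underside.
- gel_pot: Bystander: small pot 43 mm across, 60 mm high, at the front right; origin at the centre of its underside.
- thermometer: Bystander: digital thermometer 122x20x11 mm lying at the front right corner; origin at the centre of its underside.
There are look-alikes about, which are no part of the job. What is shaped like the part that bears collar_mid but turquoise is not meant.

How it is judged:
By the outcome, as a careful person would: the job done as asked, in the order asked, and still so for the second after the job is handed in, while the arm keeps its last pose, push and grip.
It also fails if it takes over 64 s, if anything falls off the work surface, if the arm or the gripper's body presses on something with over 40 N, if the wrist force passes 120 N, or if a joint passes its speed limit or range.

## Working session

There is one attempt and no reset: what is moved stays moved. The work goes in short steps, Python scripts to look and compute and a shell command to move; the robot and the scene stay as the last step left them, time stands still between calls to the robot, and variables do not carry over. Pictures are saved under pics/ and viewed, at most 10 in all, crops included, and the job is handed in when it is done.

```bash
mkdir -p pics; python3 - <<'E'
from rig import ctrl
import cv2
s=ctrl.sense();print({k:s[k] for k in('time_s','eef_pos','ee_rot','force','grip_width')})
for n in('side','top'):
    c=ctrl.capture(n);cv2.imwrite(f'pics/{n}0.png',c['pixels']);print(n,c['fx'],c['cx'],c['cy'],c['dist'],c['R'],c['t'])
E
```

```text
{'time_s': 0.0, 'eef_pos': array([198.89434142, 485.61886968, 247.74835536]), 'ee_rot': array([-2.56623010e-04,  1.93189942e-01,  9.81161176e-01, -5.72222014e-04]), 'force': array([-0.15776678, -0.42290093, -0.23192405]), 'grip_width': 1.0008792430463813}
side 515.4533614257223 322.2109569990673 199.04250728892688 [-0.1647684  0.         0.         0.         0.       ] [[-0.99969843  0.02387901 -0.00573022]
 [ 0.01946789  0.62841891 -0.77763145]
 [-0.01496809 -0.7775085  -0.62869427]] [ 534.71295181   73.22121762 1230.68504134]
top 445.15982726504427 323.4027898779243 196.70152898193405 [-0.11085759  0.          0.          0.          0.        ] [[-8.19790108e-04 -9.99816887e-01 -1.91185818e-02]
 [-9.86060282e-01  3.98928997e-03 -1.66340634e-01]
 [ 1.66386444e-01  1.87157098e-02 -9.85882992e-01]] [-30.74579199 534.03698627 928.19105898]
```

View pics/top0.png

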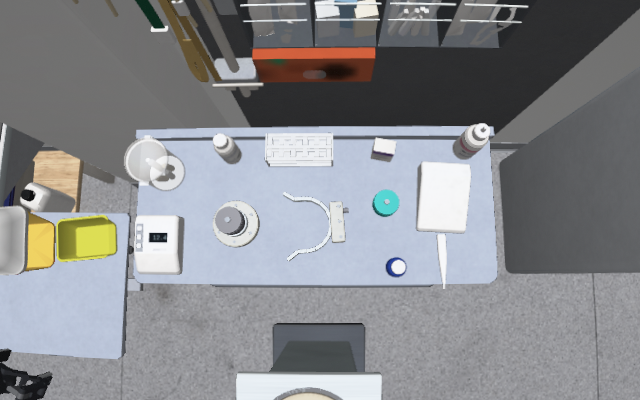

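View pics/side0.png

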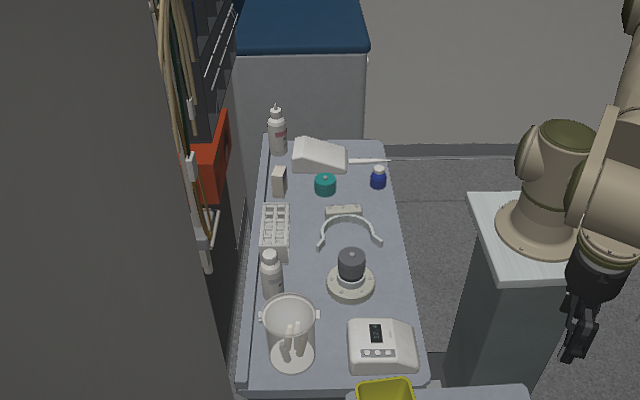

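The top view shows the stand and collar at about (236,223)/(231,219), with the cradle arc around (310,228) and its mouth facing the stand. The turquoise look-alike is at (386,203). The side view shows the collar at (351,265), the foot at (350,283) and the cradle at (350,232). I'll crop both views for exact edges.

```bash
cat > h.py <<'E'
import numpy as np, cv2
from rig import ctrl
def cam(n):
    c=ctrl.capture(n); c['K']=np.array([[c['fx'],0,c['cx']],[0,c['fy'],c['cy']],[0,0,1.]]);c['d']=np.array(c['dist']);c['R']=np.array(c['R']);c['t']=np.array(c['t']);return c
def ray(c,p):
    p=cv2.undistortPoints(np.array(p,float).reshape(-1,1,2),c['K'],c['d'])[:,0]
    d=np.c_[p,np.ones(len(p))]@c['R']; return -c['R'].T@c['t'],d
def plane(c,p,z):
    o,d=ray(c,p); return o+d*((z-o[2])/d[:,2])[:,None]
def proj(c,X): return cv2.projectPoints(np.array(X,float).reshape(-1,3),cv2.Rodrigues(c['R'])[0],c['t'],c['K'],c['d'])[0][:,0]
def circ(P):
    A=np.c_[2*P[:,:2],np.ones(len(P))]; s=np.linalg.lstsq(A,(P[:,:2]**2).sum(1),rcond=None)[0]
    return s[0],s[1],np.sqrt(s[2]+s[0]**2+s[1]**2)
E
python3 - <<'E'
from h import *
a=cv2.imread('pics/top0.png')[180:275,200:360];b=cv2.imread('pics/side0.png')[195:310,300:400]
a=cv2.resize(a,None,fx=5,fy=5,interpolation=cv2.INTER_CUBIC);cv2.imwrite('pics/topc.png',a)
b=cv2.resize(b,None,fx=5,fy=5,interpolation=cv2.INTER_CUBIC);cv2.imwrite('pics/sidec.png',b)
im=cv2.imread('pics/top0.png')
for p in [(231,219),(247,235),(205,223),(300,225),(328,222),(265,223)]: print(p,im[p[1],p[0]],cv2.cvtColor(im,cv2.COLOR_BGR2HSV)[p[1],p[0]])
E
```

```text
(231, 219) [158 150 150] [120  13 158]
(247, 235) [229 231 228] [ 70   3 231]
(205, 223) [220 201 191] [110  34 220]
(300, 225) [221 202 193] [110  32 221]
(328, 222) [222 206 196] [108  30 222]
(265, 223) [220 201 191] [110  34 220]
```

View pics/topc.png

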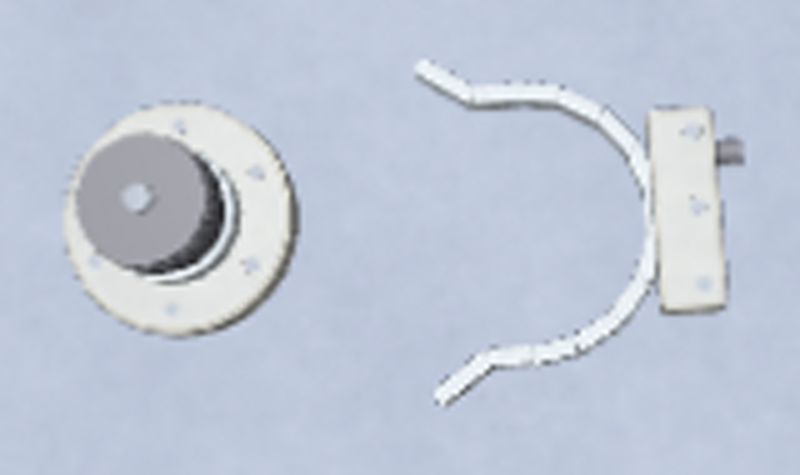

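View pics/sidec.png

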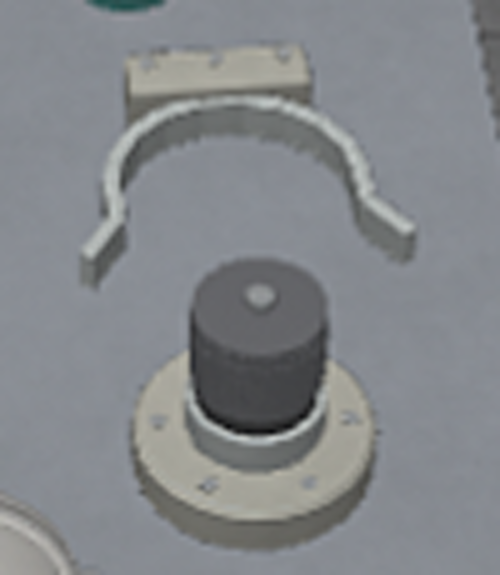

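Both crops show the foot ring in off-white around (236,223), with the stub at (227.4,219.4). The wall arc runs from the tips at (284.6,193) and (288,260) to its apex at about (330,222), with the block behind it at (337,222). Next I'll compute positions from masks.

```bash
python3 - <<'E'
from h import *
c=cam('top');s=cam('side');im=c['pixels']
hsv=cv2.cvtColor(im,cv2.COLOR_BGR2HSV)
lab=cv2.cvtColor(im,cv2.COLOR_BGR2LAB).astype(int)
m=((lab[...,2]>123)).astype(np.uint8)
f=np.zeros_like(m);f[195:252,205:265]=m[195:252,205:265]
f=max(cv2.findContours(f,0,cv2.CHAIN_APPROX_NONE)[0],key=cv2.contourArea)
h=cv2.convexHull(f)[:,0];print('foot hull',h.min(0),h.max(0));print('foot z25',circ(plane(c,h,25)))
w=np.zeros_like(m);w[188:265,281:333]=m[188:265,281:333]
ys,xs=np.nonzero(w);P=plane(c,np.c_[xs,ys],22)
arc=xs>306;print('arc',circ(P[arc]),arc.sum())
tips=np.array([(423,66),(441,400),(470,97),(490,357)])/5+[199.6,179.6]
T=plane(c,tips,22);print('tips/knees',T.round(1)[:,:2])
blk=np.array([(650,107),(716,107),(661,311),(726,305)])/5+[199.6,179.6];B=plane(c,blk,30);print('block',B.round(1)[:,:2],B.mean(0))
# collar by two-view of stub & top plane
print('stub top-plane100',plane(c,np.array([[138,197]])/5+[199.6,179.6],100), 'side',plane(s,np.array([[262,295]])/5+[299.6,194.6],100))
o1,d1=ray(c,np.array([[138,197]])/5+[199.6,179.6]);o2,d2=ray(s,np.array([[262,295]])/5+[299.6,194.6])
A=np.c_[d1[0],-d2[0]];k=np.linalg.lstsq(A,o2-o1,rcond=None)[0];print(o1+d1[0]*k[0],o2+d2[0]*k[1])
t2=np.array([(90,250),(403,235),(118,220),(358,198)])/5+[299.6,194.6];print('side tips',plane(s,t2,22).round(1))
a2=np.array([(118,165),(150,128),(190,108),(235,100),(285,105),(325,128),(350,160)])/5+[299.6,194.6];print('side arc',circ(plane(s,a2,22)))
fs=np.array([(133,425),(160,480),(205,512),(260,520),(310,512),(350,480),(375,430)])/5+[299.6,194.6];print('side foot',circ(plane(s,fs,25)))
E
```

```text
foot hull [213 201] [259 246]
foot z25 (np.float64(477.6490633713045), np.float64(163.86116229614095), np.float64(52.35447019861915))
arc (np.float64(477.2637737638581), np.float64(3.0175211693072015), np.float64(55.06611395013312)) 362
tips/knees [[547.   56.4]
 [398.1  46.6]
 [532.8  35.1]
 [417.   25.2]]
block [[526.7 -45.5]
 [526.6 -74.7]
 [436.5 -50. ]
 [439.1 -78.4]] [482.20924321 -62.14152866  30.        ]
stub top-plane100 [[478.78183866 165.24205423 100.        ]] side [[478.52168941 166.50507604 100.        ]]
[478.89131855 165.46325058  99.07272293] [478.42587721 165.54521495  99.03732224]
side tips [[546.6  57.7  22. ]
 [403.9  52.4  22. ]
 [533.4  38.3  22. ]
 [422.1  27.   22. ]]
side arc (np.float64(476.72597295349436), np.float64(11.232691602720479), np.float64(55.274813741755075))
side foot (np.float64(479.82078090179425), np.float64(169.80751896824626), np.float64(50.20904464037196))
```

```bash
python3 - <<'E'
from h import *
c=cam('top');s=cam('side')
for p,q in [((180,217),(349,320)),((179,272),(404,320))]:
    o1,d1=ray(c,[p]);o2,d2=ray(s,[q]);k=np.linalg.lstsq(np.c_[d1[0],-d2[0]],o2-o1,rcond=None)[0];print(o1+d1[0]*k[0],o2+d2[0]*k[1])
E
python3 -m jog '[{"delta_pos":[40,-60,0],"angular":[0,0,-0.15],"fingers":0.55},{"delta_pos":[95,-110,0],"angular":[0,0,-0.3],"fingers":0.55},{"delta_pos":[150,-150,0],"angular":[0,0,-0.48],"fingers":0.55},{"delta_pos":[200,-190,0],"angular":[0,0,-0.65],"fingers":0.55},{"delta_pos":[240,-220,0],"angular":[0,0,-0.82],"fingers":0.55},{"delta_pos":[277,-240,0],"angular":[0,0,-1.0],"fingers":0.55},{"delta_pos":[277,-250,0],"angular":[0,0,-1.182],"fingers":0.55},{"delta_pos":[277,-250,0],"angular":[0,0,-1.182],"fingers":0.55}]'
```

```text
[490.27833628 286.12911273  40.41337741] [490.26792836 286.13096958  40.41274901]
[369.50237492 285.72709217  32.16243937] [382.95003399 283.21940285  31.25855032]
time_s: 1.3
eef_pos: [476.2, 235.3, 248.1]
ee_rot: [-0.0, 0.707, 0.707, -0.0]
force: [-0.7, 0.8, 0.2]
grip_width: 0.552
grip_force: 0.0
```

```bash
python3 -m jog '[{"delta_pos":[2,0,0],"angular":[-0.16,0,0],"fingers":0.55},{"delta_pos":[2,0,-40],"angular":[-0.31,0,0],"fingers":0.55},{"delta_pos":[2,0,-95],"angular":[-0.31,0,0],"fingers":0.55},{"delta_pos":[2,0,-150],"angular":[-0.31,0,0],"fingers":0.55},{"delta_pos":[2,0,-190],"angular":[-0.31,0,0],"fingers":0.55},{"delta_pos":[2,0,-212],"angular":[-0.31,0,0],"fingers":0.55},{"delta_pos":[2,0,-224],"angular":[-0.31,0,0],"fingers":0.55},{"delta_pos":[2,0,-224],"angular":[-0.31,0,0],"fingers":0.55}]'
python3 - <<'E'
from h import *
c=cam('top')['pixels'][170:270,160:350];s=cam('side')['pixels'][190:350,270:430]
a=cv2.resize(c,None,fx=4,fy=4);b=cv2.resize(s,None,fx=2.5,fy=2.5)[:,:]
cv2.imwrite('pics/p1.png',a);cv2.imwrite('pics/p2.png',cv2.resize(s,None,fx=3.7,fy=3.7))
E
```

```text
time_s: 2.3
eef_pos: [477.8, 236.2, 24.3]
ee_rot: [0.109, 0.698, 0.699, -0.109]
force: [0.4, 0.5, -0.2]
grip_width: 0.55
grip_force: 0.0
```

View pics/p2.png

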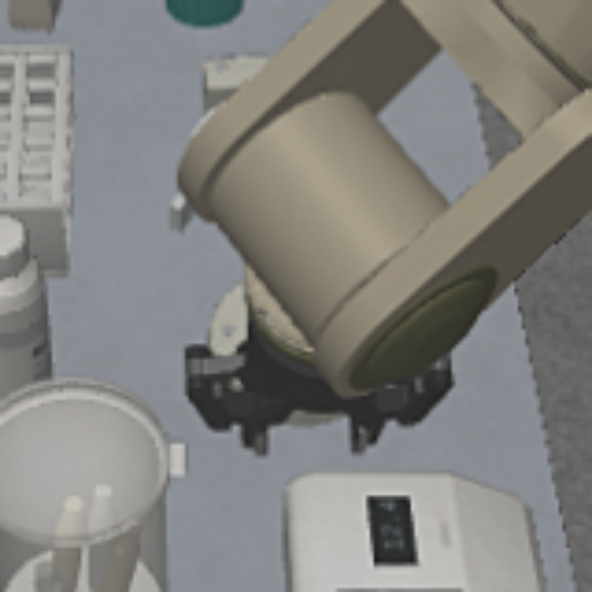

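The fingers straddle the rear of the foot, at about (255,440) and (360,440) in the crop, clear of the monitor and the collar. Start pushing.

```bash
python3 -m jog '[{"delta_pos":[0,-6,0],"angular":[0,0,0],"fingers":0.55},{"delta_pos":[0,-12,0],"angular":[0,0,0],"fingers":0.55},{"delta_pos":[0,-22,0],"angular":[0,0,0],"fingers":0.55},{"delta_pos":[-1,-34,0],"angular":[0,0,0],"fingers":0.55},{"delta_pos":[-1,-48,0],"angular":[0,0,0],"fingers":0.55},{"delta_pos":[-1,-62,0],"angular":[0,0,0],"fingers":0.55},{"delta_pos":[-2,-76,0],"angular":[0,0,0],"fingers":0.55},{"delta_pos":[-2,-90,0],"angular":[0,0,0],"fingers":0.55},{"delta_pos":[-2,-104,0],"angular":[0,0,0],"fingers":0.55},{"delta_pos":[-2,-110,0],"angular":[0,0,0],"fingers":0.55}]'
python3 -m jog '[{"delta_pos":[0,-8,0],"angular":[0,0,0],"fingers":0.55},{"delta_pos":[0,-16,0],"angular":[0,0,0],"fingers":0.55},{"delta_pos":[0,-24,0],"angular":[0,0,0],"fingers":0.55},{"delta_pos":[0,-30,0],"angular":[0,0,0],"fingers":0.55},{"delta_pos":[0,-35,0],"angular":[0,0,0],"fingers":0.55},{"delta_pos":[0,-38,0],"angular":[0,0,0],"fingers":0.55}]'
python3 - <<'E'
from h import *
c=cam('top')['pixels'][170:270,220:360];cv2.imwrite('pics/q1.png',cv2.resize(c,None,fx=5,fy=5))
E
```

```text
time_s: 3.65
eef_pos: [476.4, 125.6, 24.7]
ee_rot: [0.109, 0.699, 0.698, -0.108]
force: [1.2, 6.8, 0.8]
grip_width: 0.55
grip_force: 3.1
time_s: 4.4
eef_pos: [476.3, 88.1, 24.7]
ee_rot: [0.109, 0.699, 0.699, -0.108]
force: [-0.2, 7.1, 1.8]
grip_width: 0.549
grip_force: 3.2
```

View pics/q1.png

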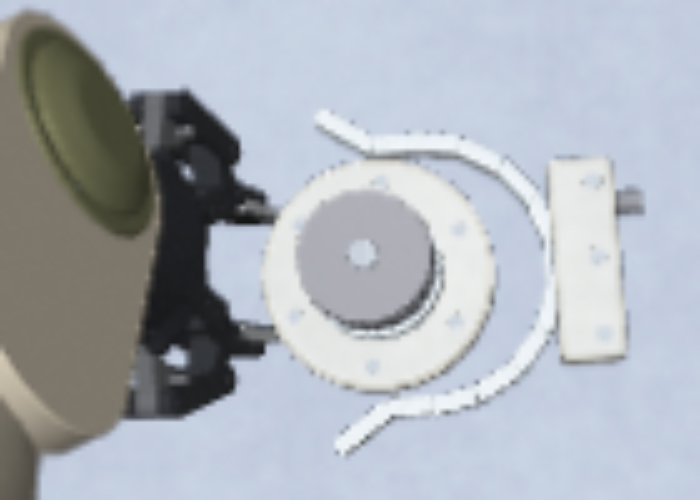

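The stand is inside the mouth and on line. About 55 px of the crop (≈24 mm) remain to the wall apex at (548,270).

```bash
python3 -m jog '[{"delta_pos":[0,-4,0],"angular":[0,0,0],"fingers":0.55},{"delta_pos":[0,-8,0],"angular":[0,0,0],"fingers":0.55},{"delta_pos":[0,-12,0],"angular":[0,0,0],"fingers":0.55},{"delta_pos":[0,-14,0],"angular":[0,0,0],"fingers":0.55},{"delta_pos":[0,-16,0],"angular":[0,0,0],"fingers":0.55},{"delta_pos":[0,-17,0],"angular":[0,0,0],"fingers":0.55}]'
python3 -m jog '[{"delta_pos":[0,-1,0],"angular":[0,0,0],"fingers":0.55},{"delta_pos":[0,-2,0],"angular":[0,0,0],"fingers":0.55},{"delta_pos":[0,-3,0],"angular":[0,0,0],"fingers":0.55}]'
cat > st.py <<'E'
from h import *
c=cam('top');im=c['pixels']
m=(cv2.cvtColor(im,cv2.COLOR_BGR2LAB)[...,2]>123).astype(np.uint8)
g=cv2.cvtColor(im,cv2.COLOR_BGR2GRAY);hs=cv2.cvtColor(im,cv2.COLOR_BGR2HSV)
k=((g>130)&(g<175)&(hs[...,1]<25)).astype(np.uint8);r=np.zeros_like(k);r[200:245,225:325]=k[200:245,225:325]
n,l,sx,ce=cv2.connectedComponentsWithStats(r);i=1+sx[1:,4].argmax();print('collar top px',ce[i],sx[i],plane(c,ce[i],94))
E
python3 st.py
```

```text
time_s: 5.2
eef_pos: [476.3, 71.2, 24.7]
ee_rot: [0.109, 0.699, 0.699, -0.108]
force: [-0.4, 6.9, 1.4]
grip_width: 0.553
grip_force: 3.2
time_s: 5.58
eef_pos: [476.3, 68.3, 24.7]
ee_rot: [0.109, 0.699, 0.699, -0.108]
force: [-0.1, 7.8, 1.9]
grip_width: 0.547
grip_force: 3.2
collar top px [301.24642857 225.38214286] [289 212  28  23 280] [[466.06276893  12.56724627  94.        ]]
```

```bash
python3 -m jog '[{"delta_pos":[0,-1,0],"angular":[0,0,0],"fingers":0.55},{"delta_pos":[0,-2,0],"angular":[0,0,0],"fingers":0.55}]'
python3 -m jog '[{"delta_pos":[0,-1,0],"angular":[0,0,0],"fingers":0.55},{"delta_pos":[0,-2,0],"angular":[0,0,0],"fingers":0.55}]'
python3 -m jog '[{"delta_pos":[0,-1,0],"angular":[0,0,0],"fingers":0.55},{"delta_pos":[0,-2,0],"angular":[0,0,0],"fingers":0.55}]'
```

```text
time_s: 5.88
eef_pos: [476.3, 66.3, 24.6]
ee_rot: [0.109, 0.699, 0.699, -0.108]
force: [0.3, 7.6, 2.1]
grip_width: 0.549
grip_force: 3.2
time_s: 6.12
eef_pos: [476.4, 65.2, 24.6]
ee_rot: [0.109, 0.699, 0.699, -0.107]
force: [-0.7, 18.5, 4.5]
grip_width: 0.55
grip_force: 7.9
time_s: 6.38
eef_pos: [476.5, 64.7, 24.6]
ee_rot: [0.109, 0.699, 0.699, -0.106]
force: [-1.4, 30.8, 7.3]
grip_width: 0.552
grip_force: 13.0
```

Stopped on the wall. Back off, rise, then measure.

```bash
python3 -m jog '[{"delta_pos":[0,6,0],"angular":[0,0,0],"fingers":0.55},{"delta_pos":[0,30,0],"angular":[0,0,0],"fingers":0.7},{"delta_pos":[0,60,40],"angular":[0,0,0],"fingers":1},{"delta_pos":[0,80,100],"angular":[0.1,0,0],"fingers":1},{"delta_pos":[0,120,150],"angular":[0.31,0,0],"fingers":1},{"delta_pos":[0,120,155],"angular":[0.31,0,0],"fingers":1}]'
python3 - <<'E'
from h import *
t=cam('top');s=cam('side')
c=t['pixels'][180:275,240:360];cv2.imwrite('pics/r1.png',np.hstack([cv2.resize(c,None,fx=4,fy=4),cv2.resize(s['pixels'][185:280,300:380],None,fx=4,fy=4)]))
for n,c,(y0,y1,x0,x1) in (('top',t,(195,245,265,340)),('side',s,(190,260,310,390))):
    im=c['pixels'];g=cv2.cvtColor(im,cv2.COLOR_BGR2GRAY).astype(int);h=cv2.cvtColor(im,cv2.COLOR_BGR2HSV)
    k=np.zeros(g.shape,np.uint8);k[y0:y1,x0:x1]=((g<172)&(h[...,1]<28))[y0:y1,x0:x1]
    nn,l,st,ce=cv2.connectedComponentsWithStats(k);i=1+st[1:,4].argmax();print(n,st[i],ce[i],plane(c,ce[i],90))
E
```

```text
time_s: 7.12
eef_pos: [477.3, 182.2, 182.9]
ee_rot: [0.001, 0.707, 0.707, 0.003]
force: [-0.7, 0.0, -0.6]
grip_width: 1.002
grip_force: 0.0
top [291 220  27  17  83] [307.68674699 230.55421687] [[455.75927159  -0.50149661  90.        ]]
side [ 310  190   80   70 5211] [349.8236423 224.0220687] [[476.11289696  66.20125599  90.        ]]
```

View pics/r1.png

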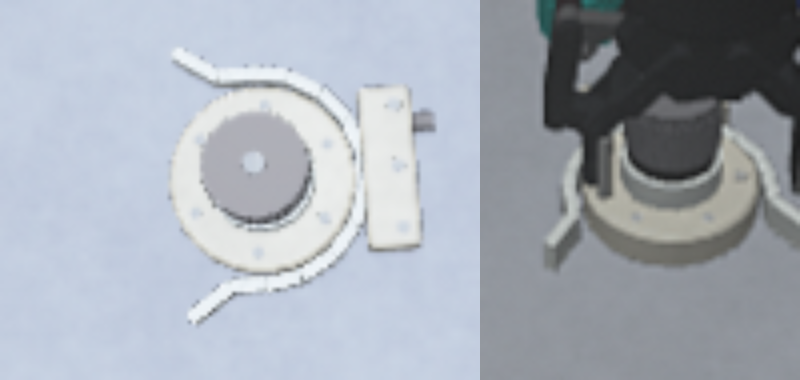

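The foot sits snug against the arc, and the stub is at crop (254,162), i.e. top px (303.1,220.1).

```bash
python3 - <<'E'
from h import *
c=cam('top');print(plane(c,[(303.1,220.1)],99.5))
h=np.array([(172,178),(190,115),(262,84),(262,273),(205,245),(183,220)])/4+[239.6,179.6]
print(circ(plane(c,h,25)))
print(ctrl.sense()['joints'])
E
```

```text
[[476.32848648   8.46602905  99.5       ]]
(np.float64(477.4533240111035), np.float64(6.5740643713515965), np.float64(52.40764294335782))
[ 0.13391126  0.34577091  1.64449669 -0.00186297  1.15314726  0.13542646]
```

```bash
python3 -m jog '[{"delta_pos":[0,-50,0],"angular":[0,0,0],"fingers":1},{"delta_pos":[0,-100,0],"angular":[0,0,0],"fingers":1},{"delta_pos":[0,-150,0],"angular":[0,0,0],"fingers":1},{"delta_pos":[0,-173.5,0],"angular":[0,0,0],"fingers":1},{"delta_pos":[0,-173.5,-20],"angular":[0,0,0],"fingers":1},{"delta_pos":[0,-173.5,-20],"angular":[0,0,0],"fingers":1}]'
python3 -m jog '[{"delta_pos":[0,0,-30],"angular":[0,0,0],"fingers":1},{"delta_pos":[0,0,-60],"angular":[0,0,0],"fingers":1},{"delta_pos":[0,0,-86],"angular":[0,0,0],"fingers":1},{"delta_pos":[0,0,-86],"angular":[0,0,0],"fingers":1}]'
```

```text
time_s: 8.02
eef_pos: [474.6, 8.1, 157.0]
ee_rot: [-0.002, 0.707, 0.707, -0.002]
force: [0.7, 0.1, 0.1]
grip_width: 1.0
grip_force: 0.0
time_s: 8.52
eef_pos: [475.0, 8.7, 72.0]
ee_rot: [-0.002, 0.707, 0.707, -0.001]
force: [-0.0, -0.3, 0.2]
grip_width: 1.0
grip_force: 0.0
```

```bash
python3 -m jog '[{"delta_pos":[1.5,0,5],"angular":[0,0,0],"fingers":1},{"delta_pos":[1.5,0,5],"angular":[0,0,0],"fingers":0.75},{"delta_pos":[1.5,0,5],"angular":[0,0,0],"fingers":0.7},{"delta_pos":[1.5,0,5],"angular":[0,0,0],"fingers":0.6},{"delta_pos":[1.5,0,5],"angular":[0,0,0],"fingers":0.6},{"delta_pos":[1.5,0,5],"angular":[0,0,0],"fingers":0.6}]' 25
```

```text
time_s: 9.28
eef_pos: [477.9, 8.3, 78.9]
ee_rot: [0.0, 0.707, 0.707, 0.0]
force: [-0.5, 0.2, 5.6]
grip_width: 0.649
grip_force: 26.3
```

```bash
python3 -m jog '[{"delta_pos":[0,0,0],"angular":[0,0,-0.04],"fingers":0.6},{"delta_pos":[0,0,0],"angular":[0,0,-0.08],"fingers":0.6},{"delta_pos":[0,0,0],"angular":[0,0,-0.12],"fingers":0.6},{"delta_pos":[0,0,0],"angular":[0,0,-0.16],"fingers":0.6},{"delta_pos":[0,0,0],"angular":[0,0,-0.2],"fingers":0.6},{"delta_pos":[0,0,0],"angular":[0,0,-0.24],"fingers":0.6},{"delta_pos":[0,0,0],"angular":[0,0,-0.28],"fingers":0.6},{"delta_pos":[0,0,0],"angular":[0,0,-0.32],"fingers":0.6},{"delta_pos":[0,0,0],"angular":[0,0,-0.36],"fingers":0.6},{"delta_pos":[0,0,0],"angular":[0,0,-0.36],"fingers":0.6}]' 40
python3 -c "
from rig import ctrl;s=ctrl.sense();print(s['force'],s['wrist_torque'],s['eef_pos'])"
```

```text
time_s: 10.52
eef_pos: [478.1, 8.0, 79.0]
ee_rot: [0.001, 0.822, 0.569, 0.0]
force: [-0.1, -1.4, 6.2]
grip_width: 0.647
grip_force: 40.9
[-0.12759055 -1.3670515   6.23286106] [-0.20905234  0.14158327 -0.01837588] [478.07787381   8.00336065  78.97757761]
```

```bash
J='python3 -m jog'
python3 -m jog '[{"delta_pos":[0,0,0],"angular":[0,0,-0.04],"fingers":0.6},{"delta_pos":[0,0,0],"angular":[0,0,-0.08],"fingers":0.6},{"delta_pos":[0,0,0],"angular":[0,0,-0.11],"fingers":0.6}]' | grep -E "pos|force"
```

```text
eef_pos: [478.1, 8.0, 79.0]
force: [0.2, -1.6, 6.5]
grip_force: 40.9
```

```bash
python3 -m jog '[{"delta_pos":[0,0,0],"angular":[0,0,-0.04],"fingers":0.6},{"delta_pos":[0,0,0],"angular":[0,0,-0.08],"fingers":0.6},{"delta_pos":[0,0,0],"angular":[0,0,-0.11],"fingers":0.6}]' | grep -E "pos|force"
```

```text
eef_pos: [478.1, 8.0, 78.9]
force: [-0.1, -1.5, 5.8]
grip_force: 41.1
```

```bash
python3 -m jog '[{"delta_pos":[0,0,0],"angular":[0,0,-0.04],"fingers":0.6},{"delta_pos":[0,0,0],"angular":[0,0,-0.08],"fingers":0.6},{"delta_pos":[0,0,0],"angular":[0,0,-0.11],"fingers":0.6}]' | grep -E "pos|force"
```

```text
eef_pos: [478.0, 8.0, 78.9]
force: [0.3, -1.2, 6.7]
grip_force: 41.0
```

```bash
python3 -c "
from rig import ctrl;s=ctrl.sense();print(s['force'],s['wrist_torque'],s['eef_pos'])"
```

```text
[ 0.27866067 -1.24867592  6.67672197] [-0.19766189  0.06689333  0.10943397] [478.02241335   8.00002275  78.92079604]
```

```bash
python3 -m jog '[{"delta_pos":[0,0,0],"angular":[0,0,-0.04],"fingers":0.6},{"delta_pos":[0,0,0],"angular":[0,0,-0.08],"fingers":0.6},{"delta_pos":[0,0,0],"angular":[0,0,-0.11],"fingers":0.6}]' | grep -E "pos|force"
```

```text
eef_pos: [478.2, 8.0, 78.9]
force: [-0.2, -1.4, 4.9]
grip_force: 41.2
```

```bash
python3 -c "
from rig import ctrl;s=ctrl.sense();print(s['force'],s['wrist_torque'],s['eef_pos'],s['ee_rot'])"
```

```text
[-0.2213675  -1.36619818  4.91918129] [-0.23857041 -0.18629821  0.11792364] [478.16744305   7.99600506  78.88231175] [7.04324903e-04 9.26823003e-01 3.75497156e-01 7.14378910e-04]
```

```bash
python3 -m jog '[{"delta_pos":[0,0,-0.3],"angular":[0,0,0],"fingers":0.6},{"delta_pos":[0,0,-0.3],"angular":[0,0,0],"fingers":0.6}]' | grep -E "pos|force"
```

```text
eef_pos: [478.2, 8.1, 78.8]
force: [-0.1, -1.3, 7.9]
grip_force: 41.6
```

```bash
python3 -m jog '[{"delta_pos":[0,0,0],"angular":[0,0,-0.04],"fingers":0.6},{"delta_pos":[0,0,0],"angular":[0,0,-0.08],"fingers":0.6},{"delta_pos":[0,0,0],"angular":[0,0,-0.1],"fingers":0.6}]' | grep -E "pos|force"; python3 -c "
from rig import ctrl;s=ctrl.sense();print(s['force'],s['wrist_torque'],s['eef_pos'],s['ee_rot'])"
```

```text
eef_pos: [478.1, 8.2, 78.4]
force: [2.7, -0.4, 3.7]
grip_force: 41.5
[ 2.74178951 -0.41387528  3.73642547] [-0.13174649 -0.3621731   0.01947985] [478.08762051   8.19707071  78.36134975] [4.07125724e-04 9.44402174e-01 3.28791517e-01 7.11421624e-04]
```

```bash
python3 -m jog '[{"delta_pos":[0,0,-0.4],"angular":[0,0,0],"fingers":0.6},{"delta_pos":[0,0,-0.8],"angular":[0,0,0],"fingers":0.6},{"delta_pos":[0,0,-0.8],"angular":[0,0,0],"fingers":0.6}]' | grep -E "pos|force"
```

```text
eef_pos: [477.8, 8.1, 77.7]
force: [-0.5, -0.4, 9.8]
grip_force: 42.3
```

```bash
python3 -m jog '[{"delta_pos":[0,0,0],"angular":[0,0,-0.03],"fingers":0.6},{"delta_pos":[0,0,0],"angular":[0,0,-0.06],"fingers":0.6},{"delta_pos":[0,0,0],"angular":[0,0,-0.06],"fingers":0.6}]' | grep -E "pos|force"; python3 -c "
from rig import ctrl;s=ctrl.sense();print(s['force'],s['wrist_torque'],s['eef_pos'],s['ee_rot'])"
```

```text
eef_pos: [477.3, 8.3, 77.0]
force: [-0.1, -2.3, 2.9]
grip_force: 41.8
[-0.13317407 -2.33895513  2.93920195] [-0.26483282 -0.09659608 -0.04270971] [477.30973875   8.25996716  77.02614608] [-8.13331094e-05  9.53731502e-01  3.00659480e-01 -3.04151122e-04]
```

```bash
python3 -m jog '[{"delta_pos":[0,0,-0.5],"angular":[0,0,0],"fingers":0.6},{"delta_pos":[0,0,-1],"angular":[0,0,0],"fingers":0.6},{"delta_pos":[0,0,-1.5],"angular":[0,0,0],"fingers":0.6},{"delta_pos":[0,0,-1.5],"angular":[0,0,0],"fingers":0.6}]' | grep -E "pos|force"; python3 -c "
from rig import ctrl;s=ctrl.sense();print(s['force'],s['wrist_torque'],s['eef_pos'],s['ee_rot'])"
```

```text
eef_pos: [477.5, 8.0, 75.9]
force: [-1.0, -4.4, 6.4]
grip_force: 42.2
[-1.03472087 -4.41002857  6.4412685 ] [-0.66405635  0.14856728 -0.17038375] [477.50038131   8.00159193  75.89577091] [ 2.39799408e-04  9.53689124e-01  3.00793914e-01 -1.36389532e-04]
```

```bash
python3 -m jog '[{"delta_pos":[0,-0.6,0],"angular":[0,0,-0.02],"fingers":0.6},{"delta_pos":[0,-0.6,-0.6],"angular":[0,0,-0.02],"fingers":0.6},{"delta_pos":[0,-0.6,-1.2],"angular":[0,0,-0.02],"fingers":0.6},{"delta_pos":[0,-0.6,-1.2],"angular":[0,0,-0.02],"fingers":0.6}]' | grep -E "pos|force"; python3 -c "
from rig import ctrl;s=ctrl.sense();print(s['force'],s['wrist_torque'],s['eef_pos'])"
```

```text
eef_pos: [477.5, 7.8, 74.5]
force: [-0.8, -0.3, 4.5]
grip_force: 42.5
[-0.83668598 -0.3230542   4.45878816] [-0.20723238  0.1426622  -0.13306   ] [477.45778883   7.76265935  74.52056781]
```

Dropped ~4.4 mm, now on the seal. Press home with a firmer grip.

```bash
python3 -m jog '[{"delta_pos":[0,0,-0.7],"angular":[0,0,0],"fingers":0.6},{"delta_pos":[0,0,-1.4],"angular":[0,0,0],"fingers":0.6},{"delta_pos":[0,0,-2.1],"angular":[0,0,0],"fingers":0.6},{"delta_pos":[0,0,-2.8],"angular":[0,0,0],"fingers":0.6},{"delta_pos":[0,0,-3.4],"angular":[0,0,0],"fingers":0.6},{"delta_pos":[0,0,-3.4],"angular":[0,0,0],"fingers":0.6}]' 60 | grep -E "pos|force"; python3 -c "
from rig import ctrl;s=ctrl.sense();print(s['force'],s['wrist_torque'],s['eef_pos'])"
```

```text
eef_pos: [477.5, 7.8, 71.3]
force: [-1.0, -0.6, 7.2]
grip_force: 65.1
[-0.96737354 -0.60294503  7.22406814] [-0.09892455  0.20229462 -0.15905718] [477.4585673    7.7603078   71.26787585]
```

```bash
python3 -m jog '[{"delta_pos":[0,0,-0.7],"angular":[0,0,0],"fingers":0.6},{"delta_pos":[0,0,-1.4],"angular":[0,0,0],"fingers":0.6},{"delta_pos":[0,0,-2],"angular":[0,0,0],"fingers":0.6},{"delta_pos":[0,0,-2],"angular":[0,0,0],"fingers":0.6}]' | grep -E "pos|force"
```

```text
eef_pos: [477.5, 7.8, 69.4]
force: [-1.6, -1.5, 7.9]
grip_force: 65.3
```

```bash
python3 -m jog '[{"delta_pos":[0,0,-0.6],"angular":[0,0,0],"fingers":0.6},{"delta_pos":[0,0,-1.2],"angular":[0,0,0],"fingers":0.6},{"delta_pos":[0,0,-1.2],"angular":[0,0,0],"fingers":0.6}]' | grep -E "pos|force"
```

```text
eef_pos: [477.5, 7.8, 69.3]
force: [-7.7, -0.6, 23.6]
grip_force: 67.0
```

```bash
python3 -m jog '[{"delta_pos":[-0.4,0,0.2],"angular":[0,0,0],"fingers":0.6},{"delta_pos":[-0.4,0,0.2],"angular":[0,0,0],"fingers":0.6},{"delta_pos":[-0.4,0,0.2],"angular":[0,0,0],"fingers":0.6}]' | grep -E "time|pos|force"
python3 - <<'E'
from h import *
t=cam('top');s=cam('side')
cv2.imwrite('pics/z1.png',np.hstack([cv2.resize(t['pixels'][180:275,250:350],None,fx=4,fy=4),cv2.resize(s['pixels'][185:280,300:400],None,fx=4,fy=4)]))
E
```

```text
time_s: 16.4
eef_pos: [477.5, 7.8, 69.3]
force: [-3.7, -1.1, 18.8]
grip_force: 66.4
```

View pics/z1.png

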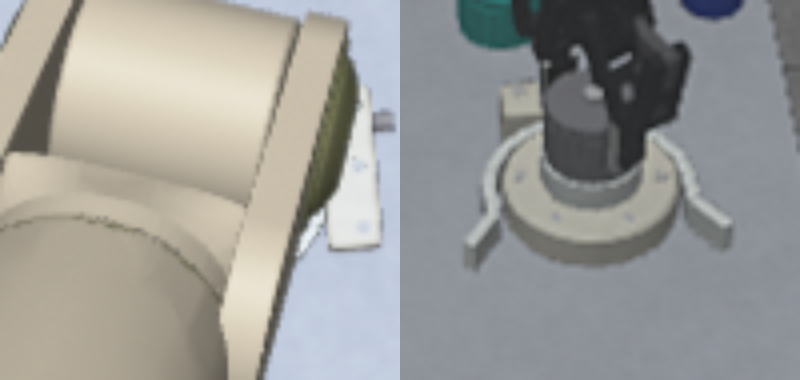

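The stand sits in the arc, with the foot centred at about crop (590,195). The collar is down on the boss and held, and the 10 mm total drop ending in a hard stop agrees with home.

```bash
python3 -c "
from rig import ctrl;s=ctrl.sense();print(s['force'],s['eef_pos']);print(ctrl.finish_job())"
```

```text
[-3.6025066  -0.86615816 18.09687874] [477.49655755   7.77341729  69.28210624]
the job is handed in; nothing more can be done
None
```

I handed the job in at about 16 s: the stand is in its cradle, and the collar turned about 1 rad clockwise, dropped over the pins and is still held home at about 18 N. "Home" is judged by a total drop of nearly 10 mm ending in a hard stop; no verdict came back.

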